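Display unit into the corner of a sloping console plate

TASK

Pick up the longer of the two grey display units and lay it, screen up, flat on the console's sloping black plate while still holding it - do not drop it. Then bring it fully home in the corner between the steel ledge at the plate's lower edge and the short steel stop bar, its long side flush against the ledge and one short end flush against the bar, either way round, and let go. The stop bar is only held by magnets: do not shove it out of place, and leave everything else where it is.

Things in the scene. Friction and masses are not known exactly. Their poses are not given: they have to be found in the camera images.
- unit: the longer display unit: flat grey box 150 mm long (its x) x 64 mm wide (its y) x 26 mm thick (its z, screen side at +z), 0.19 to 0.37 kg, lying on the bench screen up; either way round will do. Origin: centre of its underside. Its place among the short unit and the tape roll varies; 25 mm free on both long sides
- corner (a point): the corner to fill, where plate surface, ledge face and stop bar face meet. Axes: x level along the ledge away from the bar, y uphill along the plate (25 degrees above level), z square off the plate. Free plate: x 0 to 255 mm, y 0 to 250 mm at least. The unit is home with its origin at x = 75, y = 32, z = 0 mm. Pushing it there takes up to 8 N; left on the slope it stays or creeps down
- bar_top (a point): centre of the top of the steel stop bar, which stands on the plate: 100 mm long uphill, 30 mm wide, 30 mm off the plate; its inner face is the corner's x = 0. It slides along the corner's -x if pushed with more than about 20 N and stays where pushed to
- ledge_top (a point): middle of the top of the rigid steel ledge, which runs along the plate's whole lower edge (380 mm), 12 mm thick, 28 mm off the plate; its inner face is the corner's y = 0
- console: sheet-steel console housing 290 mm deep (x) x 380 mm wide (y), fixed; origin under its centre; its sloping black plate faces its -x, rising from 70 mm above the bench at the front edge to 182 mm, then a flat top 50 mm deep at 179 mm. Nothing stands on the plate but the ledge and the stop bar
- short_unit: display unit of the same look, width and thickness but only 95 mm long; bystander. Origin: centre of its underside
- tape: clear roll of tape lying flat, 96 mm outside diameter, 24 mm high; bystander. Origin: centre of its underside
- cleaner: white bottle, 56 mm diameter, 170 mm tall, near the far side; bystander. Origin: centre of its underside
- driver: screwdriver lying near the far side, origin at its middle; bystander
- screw_tray: open grey tray 140 x 100 x 35 mm with four compartments, on the robot's left; bystander. Origin: centre of its underside
- jar: small white jar, 44 mm diameter, 50 mm tall, standing on the flat top of the console; bystander. Origin: centre of its underside

How it is judged:
By the outcome, as a careful person would: the job done as asked, in the order asked, and still so for the second after the job is handed in, with the robot touching nothing.
It also fails if it takes over 64 s, if anything falls off the work surface, if the arm or the gripper's body presses on something with over 40 N, if the wrist force passes 120 N, or if a joint passes its speed limit or range.

ROBOT

A 6-joint arm with a two-finger parallel gripper is mounted at the origin on the work surface. World frame = base frame: x ahead of the robot, y to its left, z up, the work surface at z = 0. Lengths are in m, angles in rad, forces in N, time in s.
With the tool pointing down it reaches from about 0.275 to 0.85 m from the base axis. Payload 19 kg.
Tool frame: the origin (TCP) lies on the centre line of the jaws, within the pads' length; the fingertips stand 8 mm ahead of it and the grasp point (between the pads) lies 11 mm behind it (env.tip_extent is the distance from the TCP to the fingertips, in m); z points along the fingers, y is the line along which they close (so a half turn about z gives the same grasp; the last joint's range is limited). The gripper opens to 85 mm and grips with 20 to 120 N. Pads are 22 mm wide; open, the fingers measure 114 mm over their backs; the gripper's body (76 mm by 85 mm) begins 54 mm behind the grasp point. The pads swing forward as they close: fully open they stand 13 mm farther back than shut.
Start: joints at [-1.31, 0.15, 1.437, -0, 1.554, -0.134], TCP at [0.221, -0.531, 0.239] pointing down, gripper open.
Joint ranges: [-2.8, 2.8], [-0.68, 2.1], [0.12, 2.68], [-1.39, 4.53], [0.16, 2.79], [-2.81, 2.81]. Speed limits (rad/s): [1.89, 1.89, 2.22, 3.01, 3.01, 3.01].

INTERFACE

Orientations are given as [roll, pitch, yaw] about the fixed x, y, z axes, in that order (R = Rz(yaw) Ry(pitch) Rx(roll)).
In Python, from cell import status, get_image, camera_info, env gives the robot as it stands.
- The arm moves only by the shell command python3 -m inch 'ROWS' [FORCE]. ROWS is JSON, a list of rows, each a list of 5 numbers: the gripper's target within -1 to 1 (shut at 1, half-way at 0, fully open at -1), then the shift along the world's x, y, z in units of 30 mm (1.0 is 30 mm), then the turn about the world's z in units of 10 degrees (1.0 is 10 degrees). A call has 1 to 20 rows; each row shifts and turns the commanded pose from where the row before left it; what a row does not reach is not made up. A row lasts 1/8 s, in which the tool goes at most 62.5 mm and 10.7 degrees, less where a joint would pass 70% of its speed; a pose out of reach is approached as far as the arm can. A call is refused whole if a number of a shift passes 1 or a number of a turn 1, either way. A call with a gripper value outside its range is refused whole. The fingers move at their own pace and stop on an object; FORCE is the grip in N (left out, the last holds). Time passes only in rows, so rows that do not move let the fingers close. It gives the time, the measured TCP pose, the force, the opening and the grip force at its end, in the units of the state.
- status.observe(): the state, without advancing time (a new reading comes with each control period).
- get_image(name): name is "side" or "top" or "wrist"; returns the picture (400x640x3 uint8, red, green, blue); there is no depth.
- camera_info(name): a dict with "camera_matrix" (3x3 intrinsics, pixels), "position" and "attitude" of the camera in the world; the wrist camera has in their place "tool_from_camera" (4x4, takes a point from camera to tool coordinates, whose origin is the TCP and whose axes are the flange's). Camera axes: x right, y up, looking along -z (the intrinsics and any distortion apply to the point x, -y, -z); pixel columns grow to the right and rows downward; lengths in m; the calibration is good to about 2 mm. A picture is of the moment at which its call begins: read the wrist's pose just before it. camera_info takes no time and is no camera call.
- env.job_done(): hands the job in; it is judged then, once.
The state is a dict: "time_s": time; "joint_pos": joint angles; "joint_vel": joint speeds; "joint_efforts": joint torques, N m; "position": TCP position; "eef_rot": TCP orientation; "ft_force": force on the tool from outside, world axes, zero at the start; "ft_torque": the same for the moment, N m; "gripper_width": opening from 0.0 (shut) to 1.0 (fully open); "grasp_force": force on a finger pad.
Only numpy, scipy, OpenCV 4.12 (cv2) and the standard library are available. Lean on these libraries where they do the work, as an engineer would, in place of code of your own. Each camera call takes 0.05 s, during which the arm holds its last target. There are 200 camera calls.

## Working session

There is one attempt and no reset: what is moved stays moved. The work goes in short steps, Python scripts to look and compute and a shell command to move; the robot and the scene stay as the last step left them, time stands still between calls to the robot, and variables do not carry over. Pictures are saved under pics/ and viewed, at most 16 in all, crops included, and the job is handed in when it is done.

```bash
mkdir -p pics; ls
python3 - <<'E'
from cell import status,get_image,camera_info,env
import cv2
s=status.observe();print(s)
for n in("side","top","wrist"):
    im=get_image(n);cv2.imwrite(f"pics/{n}0.png",im[...,::-1]);print(n,camera_info(n))
print(env.tip_extent)
E
```

```text
pics
{'time_s': 0.0, 'joint_pos': array([-1.31002804e+00,  1.50949385e-01,  1.43802556e+00,  1.30096625e-05,
        1.55379627e+00, -1.34026790e-01]), 'joint_vel': array([ 0.00059856, -0.00049742, -0.00060221, -0.00038416, -0.00034191,
        0.00054612]), 'joint_efforts': array([ 1.77444552e-03, -7.13051605e+01, -5.70878005e+01, -2.28850145e-04,
        8.88670940e-03,  1.32234918e-04]), 'position': array([ 0.22106554, -0.53054898,  0.23869903]), 'eef_rot': array([-3.14042639e+00, -1.70377893e-04,  3.94794752e-01]), 'ft_force': array([ 0.26702903, -0.49987367,  0.35305661]), 'ft_torque': array([ 0.01157278,  0.0027213 , -0.00359634]), 'grasp_force': 0.0, 'gripper_width': 1.0014525825911331}
side {'camera_matrix': array([[479.3751826 ,   0.        , 314.27511327],
       [  0.        , 479.3751826 , 192.85969283],
       [  0.        ,   0.        ,   1.        ]]), 'position': array([ 0.06678156, -1.24667945,  1.23193782]), 'attitude': array([ 0.90238997, -0.02250031, -0.38396379])}
top {'camera_matrix': array([[382.72227463,   0.        , 324.01457028],
       [  0.        , 382.72227463, 201.02893525],
       [  0.        ,   0.        ,   1.        ]]), 'position': array([0.47117755, 0.03641431, 1.29677797]), 'attitude': array([ 0.1051304 ,  0.00973315, -1.57684369])}
wrist {'camera_matrix': array([[349.00388066,   0.        , 313.82285554],
       [  0.        , 349.00388066, 201.4964112 ],
       [  0.        ,   0.        ,   1.        ]]), 'tool_from_camera': array([[-5.57307129e-04,  9.46038743e-01,  3.24053062e-01,
         8.33655507e-02],
       [ 9.99998594e-01,  1.46225511e-05,  1.67711066e-03,
         9.74876083e-04],
       [ 1.58187318e-03,  3.24053541e-01, -9.46037420e-01,
        -1.34380155e-01],
       [ 0.00000000e+00,  0.00000000e+00,  0.00000000e+00,
         1.00000000e+00]])}
0.008
```

View pics/top0.png

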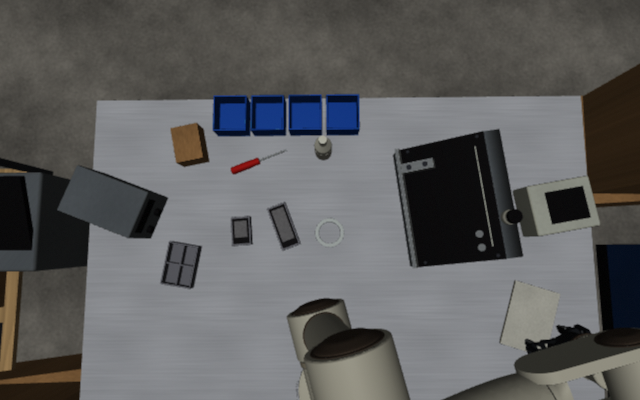

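View pics/side0.png

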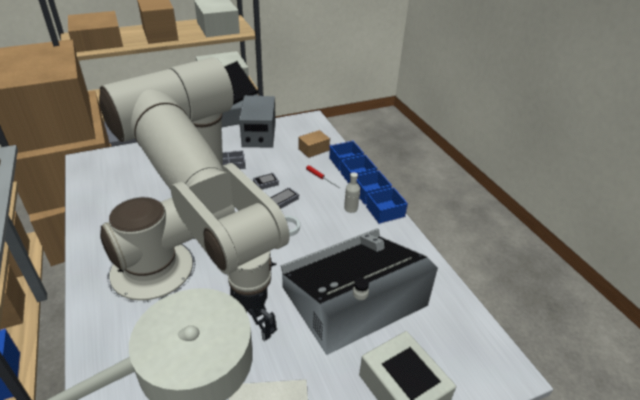

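The top view shows the long unit at about (284,226) between the short unit (242,231) and the tape (329,233). The console is at (458,200), with the ledge along columns 400–415 and the bar near (418,163). In the side view the arm covers part of the bench, but the console and bar at (373,242) are visible.

The tool can't tilt, so I'll lay the unit with its long axis uphill, letting it pivot about the jaw line. Then I'll swing it round.

```bash
cat > h.py <<'E'
import numpy as np,cv2
from scipy.spatial.transform import Rotation as R
from cell import status,get_image,camera_info,env
def cam(n,s=None):
    c=camera_info(n);K=c["camera_matrix"]
    if n=="wrist":
        T=np.eye(4);T[:3,:3]=R.from_euler("xyz",s["eef_rot"]).as_matrix();T[:3,3]=s["position"]
        T=T@c["tool_from_camera"];return K,T[:3,3],T[:3,:3]
    return K,np.array(c["position"]),R.from_euler("xyz",c["attitude"]).as_matrix()
def ray(C,p):
    K,o,M=C;p=np.atleast_2d(np.array(p,float));d=np.c_[(p[:,0]-K[0,2])/K[0,0],-(p[:,1]-K[1,2])/K[1,1],-np.ones(len(p))]
    return o,d@M.T
def onz(C,p,z):
    o,d=ray(C,p);return o+d*((z-o[2])/d[:,2])[:,None]
def onplane(C,p,p0,n):
    o,d=ray(C,p);return o+d*(((p0-o)@n)/(d@n))[:,None]
def proj(C,X):
    K,o,M=C;q=(np.atleast_2d(X)-o)@M;return np.c_[K[0,0]*q[:,0]/-q[:,2]+K[0,2],K[1,1]*-q[:,1]/-q[:,2]+K[1,2]]
E
python3 - <<'E'
from h import *
im=cv2.imread("pics/top0.png");C=cam("top")
g=cv2.cvtColor(im,cv2.COLOR_BGR2GRAY)
m=(g<115).astype("uint8")*255
m[:, :215]=0;m[:195]=0;m[255:]=0;m[:,310:]=0
for c in cv2.findContours(m,0,2)[0]:
    if cv2.contourArea(c)>100:
        b=cv2.boxPoints(cv2.minAreaRect(c));w=onz(C,b,.026);print(b.round(1).tolist(),w[:,:2].round(4).tolist(),np.linalg.norm(w[1]-w[0]),np.linalg.norm(w[2]-w[1]),w.mean(0))
a=cv2.resize(im[190:260,220:350],None,fx=4,fy=4,interpolation=2)
b=cv2.resize(im[120:280,380:540],None,fx=4.5,fy=4.5,interpolation=2)
b=np.clip(b.astype(float)*2,0,255).astype("uint8");b=b[:600]
cv2.imwrite("pics/c.png",cv2.resize(im[120:270,385:535],None,fx=4,fy=4,interpolation=2).astype(float).__mul__(1.8).clip(0,255))
E
```

```text
[[231.0, 246.0], [231.0, 215.0], [252.0, 215.0], [252.0, 246.0]] [[0.458, 0.3564], [0.5607, 0.3584], [0.5602, 0.2882], [0.4576, 0.2868]] 0.10268964758386094 0.07014699033523415 [0.50914807 0.32245154 0.026     ]
[[266.1000061035156, 208.1999969482422], [285.20001220703125, 201.10000610351562], [301.1000061035156, 243.6999969482422], [282.1000061035156, 250.8000030517578]] [[0.5826, 0.2415], [0.6061, 0.1779], [0.4642, 0.1244], [0.4411, 0.1873]] 0.06781047257300701 0.15167526573470871 [0.52351906 0.18274516 0.026     ][ WARN:0@0.802] global loadsave.cpp:1063 imwrite_ Unsupported depth image for selected encoder is fallbacked to CV_8U.
```

View pics/c.png

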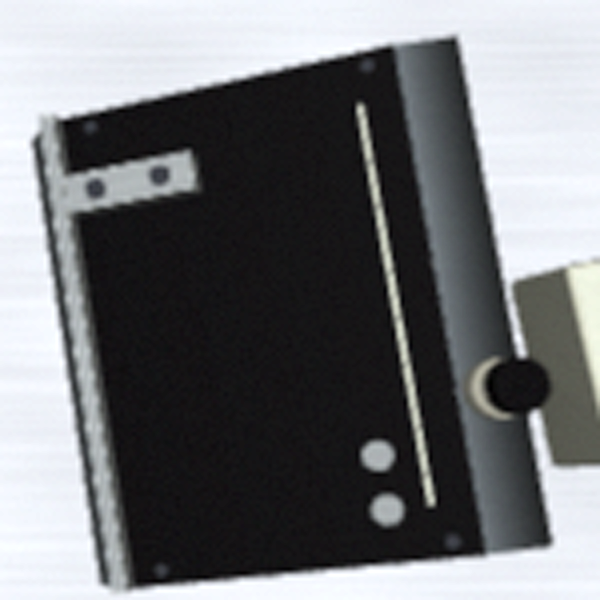

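The crop shows the ledge from (50,118) to (118,588), with its inner edge about 12 px to the right. The bar spans (65..200, 150..213), and its inner face is the lower edge, (75,213)→(200,190). The back edge of the console's flat top runs (458,38)→(552,545).

```bash
cat >> h.py <<'E'
th=np.deg2rad(25)
def corner(P,a):  # a: heading of corner x axis in world
    x=np.array([np.cos(a),np.sin(a),0]);h=np.array([-np.sin(a),np.cos(a),0])
    y=h*np.cos(th)+[0,0,np.sin(th)];return P,np.c_[x,y,np.cross(x,y)]
E
python3 - <<'E'
from h import *
C=cam("top");f=lambda l:np.array(l)/4+[384.6,119.6]
b=onz(C,f([(458,38),(552,545)]),.179);d=b[1]-b[0];print("back",b,np.linalg.norm(d),np.rad2deg(np.arctan2(d[1],d[0])))
l=onz(C,f([(42,118),(108,588)]),.0954);d=l[1]-l[0];print("ledge outer",l,np.linalg.norm(d),np.rad2deg(np.arctan2(d[1],d[0])))
li=onz(C,f([(60,118),(132,588)]),.1005);d=li[1]-li[0];print("ledge inner",li,np.linalg.norm(d),np.rad2deg(np.arctan2(d[1],d[0])))
a=np.arctan2(d[1],d[0])
# bar top: uphill inner corner at y=.1,z=.03 ; lower end y~0
s,c=np.sin(th),np.cos(th)
p1=onz(C,f([(200,190)]),.0751+.1*s+.03*c)[0];p2=onz(C,f([(73,213)]),.0751+.03*c)[0];p3=onz(C,f([(192,149)]),.0751+.1*s+.03*c)[0]
print("bar",p1,p2,p3,"len",np.linalg.norm(p1-p2),"w",np.linalg.norm(p1-p3))
# jar side-check: project estimated corner in side view
for aa in (a,):
    P0,Rm=corner(np.zeros(3),aa)
    q1=p1-Rm@[0,.1,.03];q2=p2-Rm@[0,0,.03];print("corner est",q1,q2,"ledge-normal offset",(li-q1)@Rm)
    S=cam("side")
    for q in((q1),):print(proj(S,[q+Rm@v for v in([0,0,.03],[0,.1,.03],[-.03,.1,.03],[-.03,0,.03],[-.015,.05,.03])]).round(1).tolist())
im=cv2.imread("pics/side0.png")
cv2.imwrite("pics/s.png",cv2.resize(im[220:340,270:450],None,fx=4.4,fy=4.4,interpolation=2))
E
```

```text
back [[ 0.8012325  -0.47697169  0.179     ]
 [ 0.42645632 -0.52416434  0.179     ]] 0.3777358026036851 -172.82296389803028
ledge outer [[ 0.76332582 -0.18090276  0.0954    ]
 [ 0.39212066 -0.22239906  0.0954    ]] 0.37351734780931695 -173.6214993068246
ledge inner [[ 0.76196511 -0.19427588  0.1005    ]
 [ 0.39235635 -0.23974132  0.1005    ]] 0.3723946032629401 -172.9872954948651
bar [ 0.69441273 -0.29073544  0.14455106] [ 0.68497649 -0.20212561  0.10228923] [ 0.72625045 -0.28579402  0.14455106] len 0.09862458042243402 w 0.03221891536302176
corner est [ 0.68489558 -0.21336637  0.0751    ] [ 0.68652441 -0.21470931  0.0751    ] ledge-normal offset [[-0.07882372  0.00208987  0.02705128]
 [ 0.29357088  0.00208987  0.02705128]]
[[359.3, 235.2], [375.6, 242.8], [383.2, 239.8], [366.6, 232.5], [371.0, 237.5]]
```

View pics/s.png

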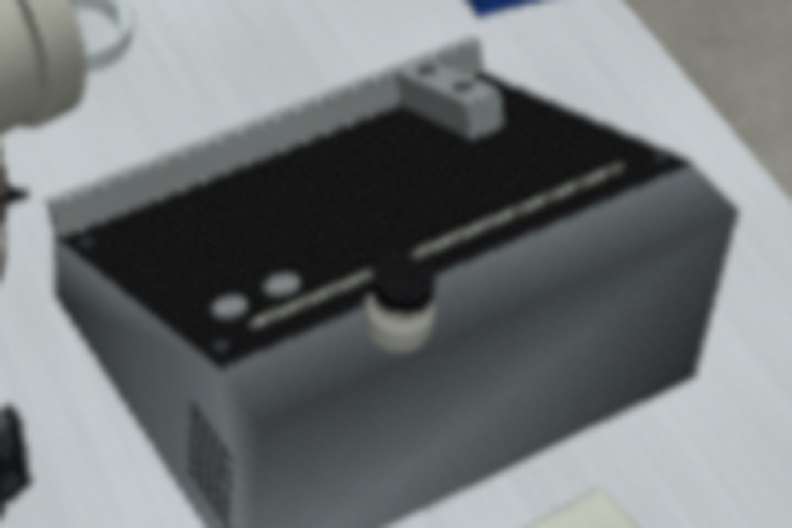

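The side view agrees with the corner estimate to about 2 px: corner ≈ (0.685, −0.213, 0.075), x heading ≈ −173°. The unit is at about (0.5235, 0.183), heading 21°. I'm going above it now.

```bash
python3 -m inch '[[-1,0.42,0.99,0,0],[-1,0.42,0.99,0,0],[-1,0.42,0.99,0,0],[-1,0.42,0.99,0,0],[-1,0.42,0.99,0,0],[-1,0.42,0.99,0,0],[-1,0.42,0.99,0,0],[-1,0.42,0.99,0,0],[-1,0.42,0.99,0,0],[-1,0.42,0.99,0,0],[-1,0.42,0.99,0,0],[-1,0.42,0.99,0,0]]' 40; python3 -m inch '[[-1,0.42,0.99,0,0],[-1,0.42,0.99,0,0],[-1,0.42,0.99,0,0],[-1,0.42,0.99,0,0],[-1,0.42,0.99,0,0],[-1,0.42,0.99,0,0],[-1,0.42,0.99,0,0],[-1,0.42,0.99,0,0],[-1,0.42,0.99,0,0],[-1,0.42,0.99,0,0],[-1,0.42,0.99,0,0],[-1,0.42,0.99,0,0],[-1,0,0,0,-0.17],[-1,0,0,0,0],[-1,0,0,0,0]]'
python3 - <<'E'
from h import *
s=status.observe();im=get_image("wrist")[...,::-1].copy();print(s["position"],s["eef_rot"],s["joint_pos"])
C=cam("wrist",s);print(proj(C,[.5235,.1827,.026]))
cv2.imwrite("pics/w1.png",im)
g=cv2.cvtColor(im,cv2.COLOR_BGR2GRAY);m=(g<115).astype("uint8")*255
for c in cv2.findContours(m,0,2)[0]:
    if cv2.contourArea(c)>1500:
        b=cv2.boxPoints(cv2.minAreaRect(c));w=onz(C,b,.026);print(b.round(0).tolist(),w[:,:2].round(4).tolist(),np.linalg.norm(w[1]-w[0]),np.linalg.norm(w[2]-w[1]),w.mean(0))
E
```

```text
time_s: 1.65
position: [0.3726, -0.1733, 0.2392]
eef_rot: [-3.142, -0.0, 0.395]
ft_force: [0.2, -0.8, 0.1]
gripper_width: 1.001
grasp_force: 0.0
time_s: 3.52
position: [0.5233, 0.1814, 0.2394]
eef_rot: [3.142, -0.0, 0.365]
ft_force: [-0.2, 0.0, 0.4]
gripper_width: 0.998
grasp_force: 0.0
[0.52334641 0.18138216 0.23938881] [ 3.14157856e+00 -9.12084838e-05  3.64782880e-01] [1.94520629e-01 1.06335965e-01 1.48674453e+00 1.56032644e-06
 1.54841988e+00 1.40053404e+00]
[[312.29164398 167.77661526]]
[[237.0, 384.0], [391.0, 384.0], [391.0, 399.0], [237.0, 399.0]] [[0.2235, 0.1722], [0.2942, -0.0123], [0.2713, -0.023], [0.1993, 0.1649]] 0.19759854992226863 0.025285075149841827 [0.24708918 0.07545519 0.026     ]
[[11.0, 270.0], [219.0, 270.0], [219.0, 399.0], [11.0, 399.0]] [[0.2914, 0.4591], [0.3754, 0.2392], [0.1909, 0.1869], [0.0934, 0.4412]] 0.23536053263667656 0.1918569169262708 [0.23777202 0.33160939 0.026     ]
[[408.0, 246.0], [639.0, 246.0], [639.0, 399.0], [408.0, 399.0]] [[0.4787, 0.053], [0.5693, -0.1842], [0.387, -0.3248], [0.2792, -0.0437]] 0.25388916077482754 0.23026881956893194 [ 0.42856509 -0.12492304  0.026     ]
[[-0.0, 101.0], [42.0, 101.0], [42.0, 231.0], [0.0, 231.0]] [[0.4779, 0.4861], [0.4923, 0.4484], [0.3531, 0.4321], [0.3368, 0.4747]] 0.040371223396349236 0.14012833470085942 [0.415039   0.46031398 0.026     ]
[[279.0, 88.0], [345.0, 88.0], [345.0, 232.0], [279.0, 232.0]] [[0.5846, 0.2396], [0.6069, 0.1812], [0.4695, 0.1242], [0.4439, 0.1912]] 0.06255238107184602 0.1487486058751233 [0.52620172 0.18404831 0.026     ]
[[128.0, 168.0], [148.0, 69.0], [221.0, 83.0], [201.0, 183.0]] [[0.4562, 0.3585], [0.5571, 0.3597], [0.569, 0.2921], [0.4678, 0.2844]] 0.10093418097537533 0.0686545401383829 [0.51252275 0.32368248 0.026     ]
```

View pics/w1.png

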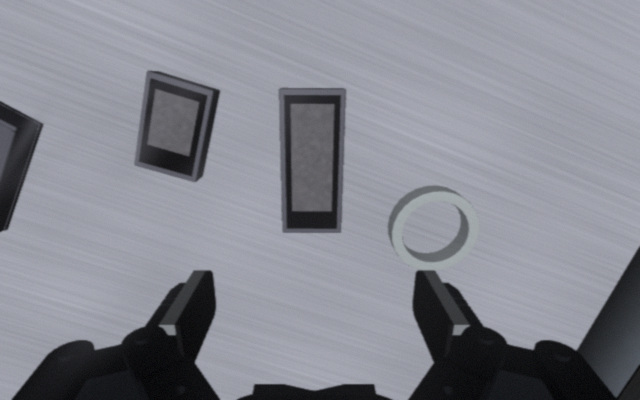

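The unit is centred and aligned between the jaws, with its centre line at column 312 and clear space on both sides. I'm descending and gripping.

```bash
python3 -m inch '[[-1,0.08,0.08,-1,0],[-1,0,0,-1,0],[-1,0,0,-1,0],[-1,0,0,-1,0],[-1,0,0,-1,0],[-1,0,0,-1,0],[-1,0,0,-1,0],[-1,0,0,-0.4,0],[-1,0,0,-0.25,0],[-1,0,0,0,0],[-1,0,0,0,0]]' 35;  python3 -m inch '[[1,0,0,0,0],[1,0,0,0,0],[1,0,0,0,0],[1,0,0,0,0],[1,0,0,0,0],[1,0,0,0,0],[1,0,0,0,0],[1,0,0,0,0]]' 35
```

```text
time_s: 4.95
position: [0.5264, 0.1846, 0.0107]
eef_rot: [3.141, -0.001, 0.365]
ft_force: [-0.2, 0.6, 0.3]
gripper_width: 0.999
grasp_force: 0.0
time_s: 5.95
position: [0.5262, 0.1846, 0.0105]
eef_rot: [-3.142, -0.001, 0.365]
ft_force: [-2.8, -0.5, 6.5]
gripper_width: 0.737
grasp_force: 38.4
```

```bash
python3 -m inch '[[1,0,0,0.5,0],[1,0,0,1,0],[1,0,0,1,0],[1,0,0,1,0],[1,0,0,1,0],[1,0,0,1,0],[1,0,0,1,0],[1,0,0,1,0],[1,0,0,0.5,0],[1,0,0,0,0]]';  python3 -m inch '[[1,-0.05,-0.5,0,0.2],[1,-0.05,-0.97,0,0.45],[1,-0.05,-0.97,0,0.45],[1,-0.05,-0.97,0,0.45],[1,-0.05,-0.97,0,0.45],[1,-0.05,-0.97,0,0.45],[1,-0.05,-0.97,0,0.45],[1,-0.05,-0.97,0,0.45],[1,-0.05,-0.97,0,0.45],[1,-0.05,-0.97,0,0.45],[1,-0.05,-0.97,0,0.45],[1,-0.05,-0.97,0,0.45],[1,-0.05,-0.97,0,0.45],[1,-0.05,-0.97,0,0.45],[1,-0.05,-0.97,0,0.45],[1,-0.05,-0.97,0,0.45],[1,-0.05,-0.97,0,0.45],[1,0,-0.44,0,0.2],[1,0,0,0,0],[1,0,0,0,0]]'
python3 - <<'E'
from h import *
s=status.observe();im=get_image("wrist")[...,::-1].copy();cv2.imwrite("pics/w2.png",(im*1.6).clip(0,255).astype("uint8"));print(s["joint_pos"],s["position"],s["eef_rot"])
C=cam("wrist",s);P,M=corner(np.array([.685,-.2134,.0751]),np.deg2rad(-173))
for v in([0,0,0],[0,.1,.03],[0,0,.03],[0,0,.028],[.1,0,.028],[.2,0,.028]):print(v,proj(C,P+M@v).round(0))
E
```

```text
time_s: 7.2
position: [0.526, 0.1845, 0.2506]
eef_rot: [3.141, -0.001, 0.365]
ft_force: [0.3, 0.7, -2.9]
gripper_width: 0.743
grasp_force: 40.4
time_s: 9.7
position: [0.5003, -0.3087, 0.249]
eef_rot: [-3.141, -0.001, 1.691]
ft_force: [-0.5, 0.2, -1.6]
gripper_width: 0.741
grasp_force: 40.3
[-6.83865736e-01  1.75230102e-01  1.38923208e+00  1.15570726e-04
  1.57842485e+00 -8.03999197e-01] [ 0.50031668 -0.30866943  0.24904876] [-3.14077780e+00 -1.01231539e-03  1.69093018e+00]
[0, 0, 0] [[544.  95.]]
[0, 0.1, 0.03] [[581. 210.]]
[0, 0, 0.03] [[570.  79.]]
[0, 0, 0.028] [[568.  80.]]
[0.1, 0, 0.028] [[438.  81.]]
[0.2, 0, 0.028] [[307.  81.]]
```

View pics/w2.png

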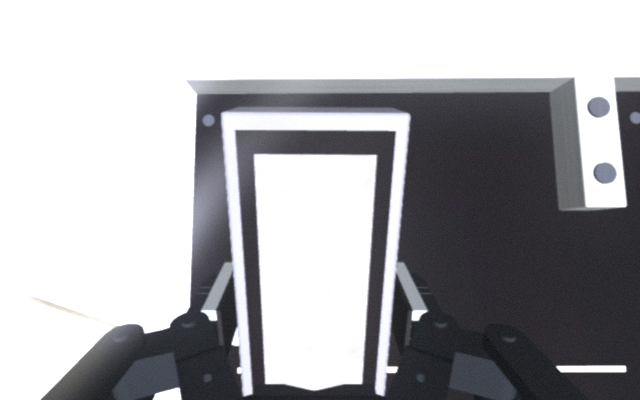

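The ledge shows at row 80 and the bar's inner top edge runs (575,80)→(585,208), so the corner is within 3 mm of the estimate, about 3 mm further along +x. The unit is held square, with its long axis uphill. I'm lowering it until its uphill end touches and it pivots flat.

```bash
python3 -m inch '[[1,0,-0.17,-0.8,0],[1,0,0,-0.9,0],[1,0,0,-0.7,0],[1,0,0,-0.4,0],[1,0,0,0,0]]' 25; python3 -m inch '[[1,0,0,-0.15,0],[1,0,0,-0.15,0],[1,0,0,-0.15,0],[1,0,0,-0.15,0],[1,0,0,0,0]]';  python3 -m inch '[[1,0,0,-0.15,0],[1,0,0,-0.15,0],[1,0,0,0,0]]'
```

```text
time_s: 10.38
position: [0.5004, -0.314, 0.1654]
eef_rot: [-3.141, -0.001, 1.692]
ft_force: [0.2, 0.3, -2.0]
gripper_width: 0.739
grasp_force: 40.3
time_s: 11.0
position: [0.5004, -0.3136, 0.1478]
eef_rot: [-3.142, -0.001, 1.692]
ft_force: [-2.7, 8.1, 4.2]
gripper_width: 0.741
grasp_force: 41.7
time_s: 11.38
position: [0.5004, -0.3136, 0.1388]
eef_rot: [-3.142, -0.001, 1.692]
ft_force: [-1.6, 8.9, 2.3]
gripper_width: 0.741
grasp_force: 42.4
```

```bash
python3 -m inch '[[1,0,0,-0.15,0],[1,0,0,-0.15,0],[1,0,0,0,0]]' 25;  python3 -m inch '[[1,0,0,-0.1,0],[1,0,0,0,0]]'; python3 -m inch '[[1,0,0,-0.08,0],[1,0,0,0,0]]'
python3 - <<'E'
from h import *
s=status.observe();im=get_image("wrist")[...,::-1].copy();b=get_image("side")[...,::-1]
cv2.imwrite("pics/w3.png",np.hstack([cv2.resize(im,(400,250)),cv2.resize(b[200:325,270:470],(400,250),interpolation=2)]))
E
```

```text
time_s: 11.75
position: [0.5005, -0.314, 0.1298]
eef_rot: [3.142, -0.001, 1.692]
ft_force: [-0.2, 4.6, 1.2]
gripper_width: 0.738
grasp_force: 43.0
time_s: 12.0
position: [0.5006, -0.3143, 0.1271]
eef_rot: [3.141, -0.0, 1.692]
ft_force: [-1.1, 4.8, 2.0]
gripper_width: 0.736
grasp_force: 43.4
time_s: 12.25
position: [0.5005, -0.3145, 0.1246]
eef_rot: [3.141, 0.0, 1.692]
ft_force: [-0.2, 3.6, 3.7]
gripper_width: 0.743
grasp_force: 43.6
```

View pics/w3.png

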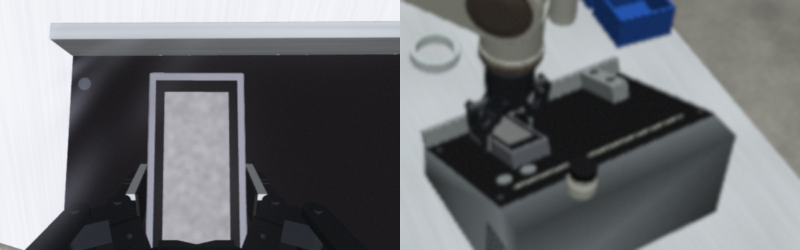

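```bash
python3 -m inch '[[1,0,0,-0.06,0],[1,0,0,0,0]]' 25;  python3 -m inch '[[1,0,0,-0.06,0],[1,0,0,0,0]]'
```

```text
time_s: 12.6
position: [0.5006, -0.3145, 0.1242]
eef_rot: [3.141, 0.001, 1.692]
ft_force: [-7.2, 9.5, 23.2]
gripper_width: 0.743
grasp_force: 45.9
time_s: 12.85
position: [0.5006, -0.3146, 0.1242]
eef_rot: [3.14, 0.002, 1.692]
ft_force: [-15.4, 15.0, 44.3]
gripper_width: 0.74
grasp_force: 48.5
```

Force rose sharply, so the unit is seated flat and still held. I'll ease off and slide it down the slope to near the ledge while holding it.

```bash
python3 -m inch '[[1,0,0,0.1,0],[1,-0.01,0.09,-0.042,0],[1,-0.01,0.09,-0.042,0],[1,-0.01,0.09,-0.042,0],[1,-0.01,0.09,-0.042,0],[1,0,0,0,0]]' 25
python3 - <<'E'
from h import *
s=status.observe();im=get_image("wrist")[...,::-1].copy();C=cam("wrist",s)
P,M=corner(np.array([.688,-.2134,.0751]),np.deg2rad(-173));n=M[:,2]
g=cv2.cvtColor(im,cv2.COLOR_BGR2GRAY)
# unit's far (downhill) top edge: scan columns around 314
for u in(270,315,350):
    col=g[:,u].astype(int);print(u,[(v,col[v]) for v in range(30,150,4)])
P1=P+n*.026
for v in range(70,140,10):print(v,((onplane(C,[(315,v)],P1,n)[0]-P)@M).round(4))
E
```

```text
time_s: 13.6
position: [0.4997, -0.3042, 0.1195]
eef_rot: [3.14, 0.002, 1.691]
ft_force: [-0.3, 0.3, 11.3]
gripper_width: 0.74
grasp_force: 44.6
270 [(30, np.int64(242)), (34, np.int64(241)), (38, np.int64(241)), (42, np.int64(241)), (46, np.int64(241)), (50, np.int64(240)), (54, np.int64(240)), (58, np.int64(241)), (62, np.int64(199)), (66, np.int64(201)), (70, np.int64(199)), (74, np.int64(202)), (78, np.int64(202)), (82, np.int64(200)), (86, np.int64(186)), (90, np.int64(107)), (94, np.int64(106)), (98, np.int64(106)), (102, np.int64(106)), (106, np.int64(106)), (110, np.int64(85)), (114, np.int64(57)), (118, np.int64(149)), (122, np.int64(158)), (126, np.int64(156)), (130, np.int64(59)), (134, np.int64(58)), (138, np.int64(55)), (142, np.int64(55)), (146, np.int64(78))]
315 [(30, np.int64(240)), (34, np.int64(240)), (38, np.int64(240)), (42, np.int64(240)), (46, np.int64(240)), (50, np.int64(238)), (54, np.int64(240)), (58, np.int64(240)), (62, np.int64(203)), (66, np.int64(206)), (70, np.int64(202)), (74, np.int64(205)), (78, np.int64(203)), (82, np.int64(199)), (86, np.int64(18
[... 457 characters left out ...]
54, np.int64(240)), (58, np.int64(241)), (62, np.int64(205)), (66, np.int64(205)), (70, np.int64(201)), (74, np.int64(206)), (78, np.int64(206)), (82, np.int64(199)), (86, np.int64(178)), (90, np.int64(104)), (94, np.int64(103)), (98, np.int64(103)), (102, np.int64(95)), (106, np.int64(98)), (110, np.int64(62)), (114, np.int64(43)), (118, np.int64(149)), (122, np.int64(160)), (126, np.int64(159)), (130, np.int64(43)), (134, np.int64(39)), (138, np.int64(38)), (142, np.int64(43)), (146, np.int64(68))]
70 [ 0.1973 -0.0104  0.026 ]
80 [ 0.1974 -0.006   0.026 ]
90 [ 0.1974 -0.0015  0.026 ]
100 [0.1974 0.0029 0.026 ]
110 [0.1974 0.0073 0.026 ]
120 [0.1974 0.0116 0.026 ]
130 [0.1974 0.0159 0.026 ]
```

The unit is flat at about x=197, y=87 mm, with a 12 mm gap to the ledge. I'm releasing and going beside its uphill end with the gripper shut, so I can swing it towards the bar.

```bash
python3 -m inch '[[-1,0,0,0,0],[-1,0,0,0,0],[-1,0,0,0,0],[-1,0,0,0,0],[-1,0,0,0.5,0],[-1,0,0,1,0],[-1,0,0,1,0],[-1,0,0,0.5,0],[1,-0.84,-1,0,0],[1,-0.84,-1,0,0],[1,0,-0.15,0,0],[1,0,0,0,0],[1,0,0,0,0],[1,0,0,0,0]]' 25
python3 - <<'E'
from h import *
s=status.observe();im=get_image("wrist")[...,::-1].copy();t=get_image("top")[...,::-1];print(s["position"],s["joint_pos"][5])
cv2.imwrite("pics/w4.png",np.hstack([cv2.resize(im,(400,250)),cv2.resize(t[130:280,380:540],(400,375),interpolation=2)[:250]]))
C=cam("wrist",s);P,M=corner(np.array([.688,-.2134,.0751]),np.deg2rad(-173));n=M[:,2]
for u,v in((200,100),(300,100),(300,200),(400,200)):print(u,v,((onplane(C,[(u,v)],P+n*.026,n)[0]-P)@M*1000).round(0))
E
```

```text
time_s: 15.4
position: [0.4493, -0.3675, 0.2087]
eef_rot: [-3.142, -0.0, 1.693]
ft_force: [-0.4, 0.0, -0.4]
gripper_width: -0.004
grasp_force: 0.0
[ 0.44929331 -0.3675277   0.20871747] -0.940139319839441
200 100 [323.  68.  26.]
300 100 [264.  68.  26.]
300 200 [264. 128.  26.]
400 200 [206. 128.  26.]
```

View pics/w4.png

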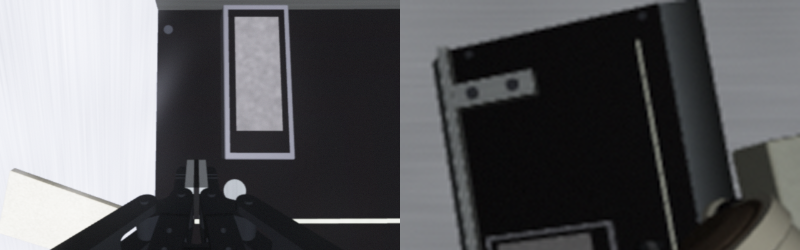

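The unit lies square with its end near the ledge: edges at columns 363 and 470, uphill end at row 253 in full resolution. The shut fingers are just off its +x side. I'm descending and pushing towards the bar.

```bash
python3 -m inch '[[1,0,0,-0.8,0],[1,0,0,-0.8,0],[1,0,0,-0.35,0],[1,0,0,0,0],[1,0.25,0.03,0,0],[1,0.25,0.03,0,0],[1,0,0,0,0]]'; python3 -m inch '[[1,0.2,0.025,0,0],[1,0.2,0.025,0,0],[1,0.2,0.025,0,0],[1,0.2,0.025,0,0],[1,0,0,0,0]]'
cat >> h.py <<'E'
P,M=corner(np.array([.688,-.2134,.0751]),np.deg2rad(-173));n=M[:,2]
def look(name,save=None):
    "unit frame (light rim) on plate from wrist view, corner mm"
    s=status.observe();im=get_image("wrist")[...,::-1].copy();C=cam("wrist",s)
    if save:cv2.imwrite(save,im)
    g=cv2.cvtColor(im,cv2.COLOR_BGR2GRAY);m=((g>115)).astype("uint8")*255
    print("tcp corner mm",((s["position"]-P)@M*1000).round(0),"h",((s["position"]-P)[:2]@[.1219,-.9925]).round(4),s["position"].round(4),s["ft_force"].round(1))
    for c in cv2.findContours(m,1,2)[0]:
        w=((onplane(C,c[:,0],P+n*.026,n)-P)@M*1000)[:,:2].astype("float32");r=cv2.minAreaRect(w)
        if 40<min(r[1])<80 and 85<max(r[1])<200:print(np.round(r[0]),np.round(r[1]),round(r[2],1),np.round(cv2.boxPoints(r)).tolist())
E
python3 -c 'from h import *;look("wrist","pics/w5.png")'
```

```text
time_s: 16.38
position: [0.4646, -0.3663, 0.1505]
eef_rot: [3.141, 0.0, 1.692]
ft_force: [0.3, -0.0, 0.3]
gripper_width: -0.001
grasp_force: 0.0
time_s: 17.0
position: [0.4883, -0.3633, 0.1501]
eef_rot: [3.142, -0.0, 1.692]
ft_force: [0.6, 1.3, 0.7]
gripper_width: -0.005
grasp_force: 0.0
tcp corner mm [216. 144.  15.] h 0.1244 [ 0.4883 -0.3633  0.1501] [0.6 1.3 0.7]
[187.  72.] [ 43. 111.] 14.7 [[152.0, 120.0], [181.0, 13.0], [222.0, 24.0], [194.0, 131.0]]
[185.  81.] [ 63. 144.] 14.7 [[137.0, 143.0], [173.0, 4.0], [234.0, 20.0], [198.0, 159.0]]
[321. 104.] [ 72. 170.] 0.4 [[284.0, 189.0], [285.0, 19.0], [357.0, 19.0], [356.0, 190.0]]
```

View pics/w5.png

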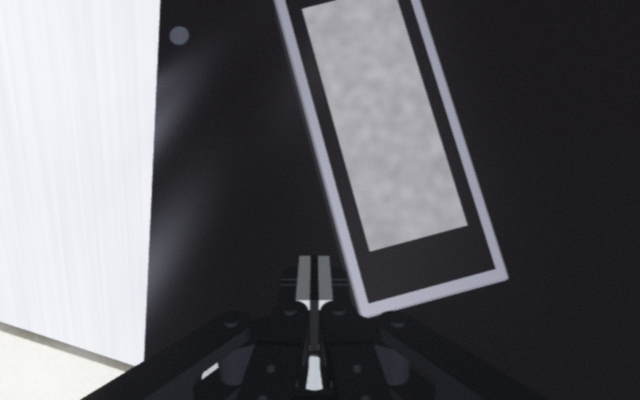

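The push works: the unit has turned about 15°, centre ≈ (185,81), and the fingers are at its uphill corner (365,315 px). I'll carry on along an arc.

```bash
python3 -m inch '[[1,0.2,0.085,-0.028,0],[1,0.2,0.085,-0.028,0],[1,0.2,0.085,-0.028,0],[1,0.2,0.085,-0.028,0],[1,0.2,0.085,-0.028,0],[1,0.2,0.085,-0.028,0],[1,0,0,0,0]]'
python3 -c 'from h import *;look("wrist","pics/w6.png")'
```

```text
time_s: 17.92
position: [0.5242, -0.3476, 0.1449]
eef_rot: [-3.141, -0.001, 1.692]
ft_force: [0.4, -0.6, -0.7]
gripper_width: -0.007
grasp_force: 0.0
tcp corner mm [179. 132.  15.] h 0.1132 [ 0.5242 -0.3476  0.1449] [ 0.4 -0.6 -0.7]
[163.  72.] [ 43. 112.] 33.2 [[114.0, 107.0], [176.0, 14.0], [211.0, 37.0], [150.0, 131.0]]
[152.  78.] [ 50. 141.] 33.2 [[92.0, 123.0], [170.0, 5.0], [212.0, 32.0], [134.0, 150.0]]
[168.  74.] [ 54. 135.] 33.2 [[108.0, 116.0], [182.0, 3.0], [227.0, 33.0], [154.0, 145.0]]
```

```bash
python3 -m inch '[[1,0.15,0.15,-0.061,0],[1,0.15,0.15,-0.061,0],[1,0.15,0.15,-0.061,0],[1,0.15,0.15,-0.061,0],[1,0.15,0.15,-0.061,0],[1,0.15,0.15,-0.061,0],[1,0,0,0,0]]'
python3 -c 'from h import *;look("wrist","pics/w7.png")'
```

```text
time_s: 18.85
position: [0.5511, -0.3204, 0.134]
eef_rot: [-3.141, -0.001, 1.692]
ft_force: [-0.4, -1.0, 0.7]
gripper_width: 0.002
grasp_force: 0.3
tcp corner mm [149. 106.  15.] h 0.0896 [ 0.5511 -0.3204  0.134 ] [-0.4 -1.   0.7]
[134.  62.] [ 43. 112.] 56.8 [[75.0, 75.0], [169.0, 13.0], [193.0, 49.0], [99.0, 111.0]]
[129.  65.] [ 55. 140.] 56.9 [[55.0, 80.0], [172.0, 4.0], [203.0, 50.0], [86.0, 127.0]]
```

The unit is now turned 57°, centre ≈ (133,64). I'm shifting to its bar end and pressing downhill.

```bash
python3 -m inch '[[1,0.073,-0.6,0.28,0],[1,0.073,-0.6,0.28,0],[1,0.745,0.09,0,0],[1,0.745,0.09,0,0],[1,0,0,0,0],[1,-0.028,0.23,-0.108,0],[1,-0.028,0.23,-0.108,0],[1,-0.028,0.23,-0.108,0],[1,-0.028,0.23,-0.108,0],[1,-0.028,0.23,-0.108,0],[1,-0.028,0.23,-0.108,0],[1,0,0,0,0]]'
python3 -c 'from h import *;look("wrist","pics/w8.png")'
```

```text
time_s: 20.4
position: [0.5947, -0.3096, 0.1313]
eef_rot: [-3.141, -0.001, 1.692]
ft_force: [-0.6, -0.7, -0.2]
gripper_width: 0.001
grasp_force: 0.0
tcp corner mm [104. 100.  15.] h 0.0841 [ 0.5947 -0.3096  0.1313] [-0.6 -0.7 -0.2]
[119.  48.] [ 43. 112.] 73.3 [[59.0, 44.0], [166.0, 11.0], [179.0, 52.0], [72.0, 84.0]]
[113.  50.] [ 55. 140.] 73.3 [[38.0, 43.0], [172.0, 3.0], [188.0, 56.0], [54.0, 97.0]]
```

View pics/w8.png

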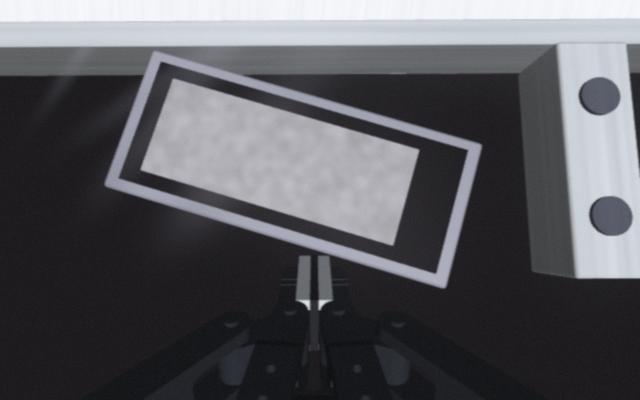

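The unit is at 73°: its lower-left corner is on the ledge (155,52), its bar end is at column 480, and the bar's inner face is at column 525–555. I'll push it downhill until flush.

```bash
python3 -m inch '[[1,-0.018,0.15,-0.07,0],[1,-0.018,0.15,-0.07,0],[1,-0.018,0.15,-0.07,0],[1,-0.018,0.15,-0.07,0],[1,0,0,0,0]]'; python3 -m inch '[[1,-0.004,0.03,-0.014,0],[1,-0.004,0.03,-0.014,0],[1,-0.004,0.03,-0.014,0],[1,0,0,0,0]]'
python3 -c 'from h import *;look("wrist","pics/w9.png")'
```

```text
time_s: 21.08
position: [0.5926, -0.2917, 0.1229]
eef_rot: [-3.141, -0.001, 1.692]
ft_force: [0.9, 0.3, 0.5]
gripper_width: -0.002
grasp_force: 0.0
time_s: 21.58
position: [0.5924, -0.2896, 0.1219]
eef_rot: [3.142, 0.0, 1.692]
ft_force: [1.3, 0.2, -0.2]
gripper_width: -0.002
grasp_force: 0.5
tcp corner mm [104.  78.  15.] h 0.0639 [ 0.5924 -0.2896  0.1219] [ 1.3  0.2 -0.2]
[117.  33.] [ 43. 112.] 87.0 [[60.0, 15.0], [171.0, 9.0], [173.0, 52.0], [62.0, 57.0]]
[110.  34.] [ 55. 140.] 87.0 [[39.0, 9.0], [179.0, 2.0], [182.0, 58.0], [42.0, 65.0]]
```

```bash
python3 -m inch '[[1,-0.004,0.03,-0.014,0],[1,-0.004,0.03,-0.014,0],[1,-0.004,0.03,-0.014,0],[1,0,0,0,0]]'; python3 -m inch '[[1,-0.004,0.03,-0.014,0],[1,-0.004,0.03,-0.014,0],[1,0,0,0,0]]'
python3 -c 'from h import *;look("wrist","pics/w10.png")'
```

```text
time_s: 22.12
position: [0.5919, -0.2867, 0.1206]
eef_rot: [-3.141, -0.0, 1.692]
ft_force: [-0.4, -0.4, 0.6]
gripper_width: -0.002
grasp_force: 0.3
time_s: 22.5
position: [0.5918, -0.2853, 0.12]
eef_rot: [3.141, 0.001, 1.691]
ft_force: [2.4, -4.9, 0.5]
gripper_width: -0.002
grasp_force: 2.2
tcp corner mm [104.  73.  15.] h 0.0597 [ 0.5918 -0.2853  0.12  ] [ 2.4 -4.9  0.5]
[117.  29.] [ 43. 112.] 89.9 [[61.0, 8.0], [173.0, 8.0], [173.0, 51.0], [62.0, 51.0]]
[111.  30.] [140.  55.] 0.2 [[41.0, 57.0], [41.0, 2.0], [182.0, 2.0], [181.0, 58.0]]
```

It is flush on the ledge, with force rising to 5 N. Next I push along −x from the free end: back off, lift over, come down beyond that end at x ≈ 214 mm.

```bash
python3 -m inch '[[1,0.02,-0.15,0.2,0],[1,0,0,1,0],[1,0,0,0.3,0],[1,-0.95,0.21,0,0],[1,-0.95,0.21,0,0],[1,-0.95,0.21,0,0],[1,-0.95,0.21,0,0],[1,0,0,0,0]]';  python3 -c 'from h import *;look("wrist","pics/w11.png")'
```

```text
time_s: 23.55
position: [0.4771, -0.264, 0.1649]
eef_rot: [-3.141, -0.0, 1.691]
ft_force: [-0.0, -0.7, 1.1]
gripper_width: 0.005
grasp_force: 0.0
tcp corner mm [215.  60.  71.] h 0.0245 [ 0.4771 -0.264   0.1649] [-0.  -0.7  1.1]
[116.  30.] [ 42. 111.] 89.9 [[61.0, 9.0], [172.0, 8.0], [172.0, 51.0], [61.0, 51.0]]
[111.  30.] [ 56. 141.] 89.9 [[40.0, 2.0], [181.0, 2.0], [181.0, 57.0], [40.0, 58.0]]
```

View pics/w11.png

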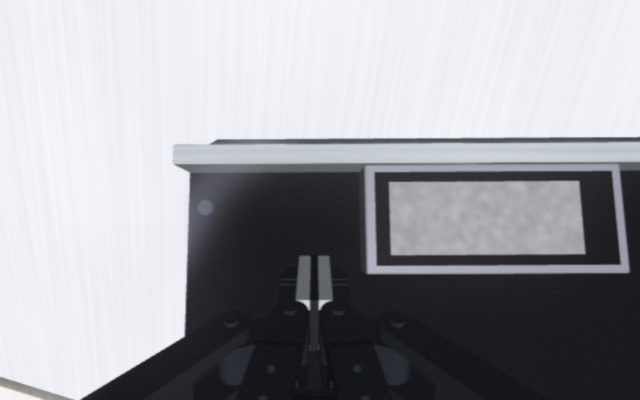

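The fingers hang just off the unit's free end (column 365), with the unit flush along the ledge. I'm going down and pushing towards the bar.

```bash
python3 -m inch '[[1,0.01,-0.1,-0.8,0],[1,0,0,-0.8,0],[1,0,0,-0.45,0],[1,0,0,0,0],[1,0.157,0.019,0,0],[1,0.157,0.019,0,0],[1,0.157,0.019,0,0],[1,0.157,0.019,0,0],[1,0,0,0,0]]'; python3 -m inch '[[1,0.157,0.019,0,0],[1,0.157,0.019,0,0],[1,0.157,0.019,0,0],[1,0.157,0.019,0,0],[1,0,0,0,0]]'; python3 -c 'from h import *;look("wrist","pics/w12.png")'
```

```text
time_s: 24.72
position: [0.4978, -0.2651, 0.1035]
eef_rot: [-3.141, 0.0, 1.692]
ft_force: [-1.1, -0.5, 0.7]
gripper_width: 0.003
grasp_force: 0.3
time_s: 25.35
position: [0.5166, -0.2627, 0.1033]
eef_rot: [3.142, -0.0, 1.692]
ft_force: [0.3, -0.1, 0.1]
gripper_width: -0.001
grasp_force: 0.0
tcp corner mm [176.  37.  14.] h 0.028 [ 0.5166 -0.2627  0.1033] [ 0.3 -0.1  0.1]
[95. 30.] [107.  43.] 0.3 [[41.0, 51.0], [41.0, 8.0], [148.0, 9.0], [148.0, 51.0]]
```

```bash
python3 -m inch '[[1,0.1,0.012,0,0],[1,0.1,0.012,0,0],[1,0.07,0.008,0,0],[1,0,0,0,0]]'; python3 -m inch '[[1,0.033,0.004,0,0],[1,0.033,0.004,0,0],[1,0,0,0,0]]';python3 -m inch '[[1,0.033,0.004,0,0],[1,0,0,0,0]]'
```

```text
time_s: 25.9
position: [0.5247, -0.2618, 0.1033]
eef_rot: [3.141, -0.0, 1.692]
ft_force: [-0.3, -1.1, -0.6]
gripper_width: 0.0
grasp_force: 0.0
time_s: 26.28
position: [0.5265, -0.2616, 0.1033]
eef_rot: [-3.142, -0.0, 1.692]
ft_force: [-0.2, -0.2, 1.0]
gripper_width: -0.001
grasp_force: 0.6
time_s: 26.52
position: [0.5275, -0.2615, 0.1033]
eef_rot: [-3.142, 0.0, 1.692]
ft_force: [-0.9, -0.4, -0.4]
gripper_width: -0.002
grasp_force: 0.5
```

```bash
python3 -m inch '[[1,0.025,0.003,0,0],[1,0,0,0,0]]'; python3 -m inch '[[1,0.025,0.003,0,0],[1,0,0,0,0]]'; python3 -c 'from h import *;look("wrist","pics/w13.png")'
```

```text
time_s: 26.78
position: [0.5282, -0.2614, 0.1033]
eef_rot: [-3.142, 0.0, 1.692]
ft_force: [-1.2, 0.1, 0.3]
gripper_width: -0.0
grasp_force: 0.6
time_s: 27.02
position: [0.5288, -0.2613, 0.1033]
eef_rot: [-3.141, -0.0, 1.692]
ft_force: [-4.0, -0.1, 0.3]
gripper_width: -0.0
grasp_force: 2.1
tcp corner mm [164.  37.  14.] h 0.0281 [ 0.5288 -0.2613  0.1033] [-4.  -0.1  0.3]
[83. 30.] [ 43. 107.] 89.9 [[29.0, 9.0], [136.0, 9.0], [136.0, 51.0], [29.0, 51.0]]
```

View pics/w13.png

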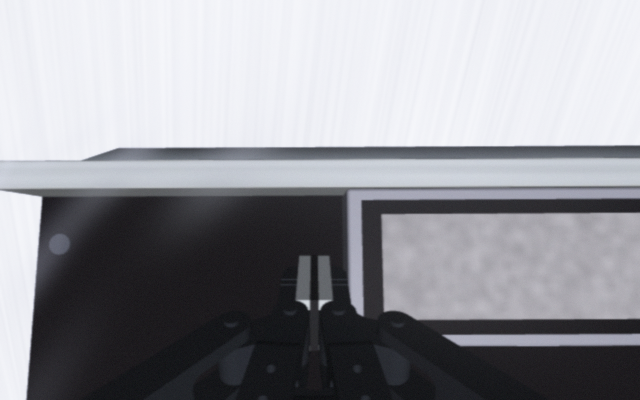

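The unit is flush on the ledge and the force is climbing where bar contact is expected (TCP x ≈ 164). I'll press to about 10 N, well under 20 N.

```bash
python3 -m inch '[[1,0.016,0.002,0,0],[1,0,0,0,0]]'; python3 -m inch '[[1,0.016,0.002,0,0],[1,0,0,0,0]]'
```

```text
time_s: 27.32
position: [0.5288, -0.2613, 0.1033]
eef_rot: [-3.14, -0.0, 1.691]
ft_force: [-9.3, -0.8, 3.0]
gripper_width: -0.0
grasp_force: 4.5
time_s: 27.58
position: [0.5289, -0.2612, 0.1032]
eef_rot: [-3.139, -0.0, 1.691]
ft_force: [-13.4, 0.0, 4.2]
gripper_width: -0.0
grasp_force: 6.7
```

It is solid against the bar. I'm backing off, lifting, and giving one gentle downhill nudge at mid-length to confirm it is flush.

```bash
python3 -m inch '[[1,-0.2,-0.02,0,0],[1,-0.2,-0.02,0,0],[1,0,0,1,0],[1,0,0,1,0],[1,0.9,-0.2,0,0],[1,0.9,-0.2,0,0],[1,0.9,-0.2,0,0],[1,0.9,-0.2,0,0],[1,0.23,-0.06,0,0],[1,0,0,0,0]]'
python3 -c 'from h import *;look("wrist","pics/w14.png")'; python3 -m inch '[[1,0,0,-0.8,0],[1,0,0,-0.47,0],[1,0,0,0,0],[1,-0.01,0.1,-0.046,0],[1,0,0,0,0]]'; python3 -m inch '[[1,-0.004,0.03,-0.014,0],[1,-0.004,0.03,-0.014,0],[1,0,0,0,0]]'
```

```text
time_s: 28.82
position: [0.6325, -0.2881, 0.163]
eef_rot: [-3.141, -0.0, 1.692]
ft_force: [-0.1, -0.0, 0.3]
gripper_width: -0.004
grasp_force: 0.0
tcp corner mm [64. 98. 51.] h 0.0674 [ 0.6325 -0.2881  0.163 ] [-0.1 -0.   0.3]
[81. 29.] [ 42. 111.] 89.9 [[26.0, 8.0], [137.0, 8.0], [137.0, 50.0], [26.0, 50.0]]
[75. 29.] [140.  56.] 0.3 [[5.0, 57.0], [5.0, 1.0], [146.0, 2.0], [145.0, 57.0]]
time_s: 29.5
position: [0.6326, -0.285, 0.1246]
eef_rot: [3.141, 0.001, 1.692]
ft_force: [0.2, -1.2, -1.3]
gripper_width: -0.0
grasp_force: 0.0
time_s: 29.88
position: [0.6322, -0.2833, 0.123]
eef_rot: [-3.142, -0.0, 1.692]
ft_force: [-0.4, -0.4, 0.4]
gripper_width: -0.006
grasp_force: 0.0
```

View pics/w14.png

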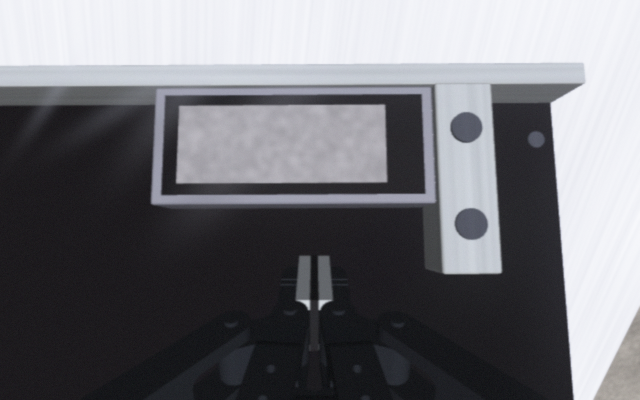

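The picture shows the unit home, with its long side on the ledge (row 90) and its end against the bar (column 433). I'll do a last light press downhill.

```bash
python3 -m inch '[[1,-0.004,0.03,-0.014,0],[1,-0.004,0.03,-0.014,0],[1,-0.004,0.03,-0.014,0],[1,0,0,0,0]]'; python3 -m inch '[[1,-0.002,0.02,-0.009,0],[1,0,0,0,0]]'; python3 -m inch '[[1,-0.002,0.02,-0.009,0],[1,0,0,0,0]]'
```

```text
time_s: 30.38
position: [0.6319, -0.2806, 0.1217]
eef_rot: [-3.141, -0.0, 1.692]
ft_force: [-0.3, 0.6, 0.9]
gripper_width: -0.004
grasp_force: 0.0
time_s: 30.62
position: [0.6318, -0.28, 0.1215]
eef_rot: [-3.142, 0.0, 1.692]
ft_force: [0.6, -0.1, -0.2]
gripper_width: 0.0
grasp_force: 0.0
time_s: 30.88
position: [0.6317, -0.2797, 0.1213]
eef_rot: [3.142, 0.0, 1.691]
ft_force: [0.0, -2.1, 0.6]
gripper_width: 0.0
grasp_force: 1.2
```

```bash
python3 -m inch '[[1,-0.002,0.02,-0.009,0],[1,0,0,0,0]]'; python3 -m inch '[[1,0.02,-0.2,0.1,0],[1,0,-0.2,0.3,0],[1,0,0,1,0],[1,0,0,1,0],[1,0,0,0.5,0],[1,0,0,0,0],[1,0,0,0,0]]'
python3 - <<'E'
from h import *
look("wrist","pics/w15.png")
s=status.observe();C=cam("wrist",s);im=cv2.imread("pics/w15.png")
cv2.imwrite("pics/w15b.png",im[20:320])
E
```

```text
time_s: 31.12
position: [0.6318, -0.2795, 0.1213]
eef_rot: [3.141, 0.001, 1.691]
ft_force: [-1.2, -6.4, 2.0]
gripper_width: 0.001
grasp_force: 3.3
time_s: 32.0
position: [0.632, -0.2907, 0.2066]
eef_rot: [-3.14, -0.001, 1.692]
ft_force: [1.4, 0.0, -0.1]
gripper_width: 0.0
grasp_force: 0.0
tcp corner mm [ 65. 119.  90.] h 0.0699 [ 0.632  -0.2907  0.2066] [ 1.4  0.  -0.1]
[81. 29.] [ 42. 111.] 89.9 [[26.0, 8.0], [137.0, 8.0], [137.0, 50.0], [26.0, 50.0]]
[75. 29.] [140.  56.] 0.3 [[5.0, 57.0], [5.0, 1.0], [146.0, 1.0], [145.0, 57.0]]
```

View pics/w15b.png

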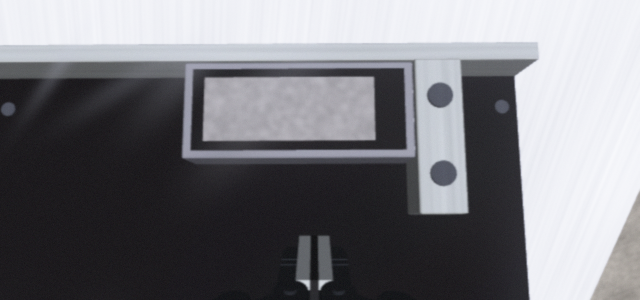

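The unit sits flush along the ledge (row 64) and against the bar (column 413). The bar hasn't moved and the gripper is clear.

```bash
python3 -c 'from cell import env;print(env.job_done())'
```

```text
the job is handed in; nothing more can be done
None
```

The long unit is home in the corner, screen up, flush on the ledge and against the bar: it was laid flat while held, then let go and pushed in with the shut fingers (13 N peak at the bar). The bar showed no movement, and the job was handed in at about 32 s.

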